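Counter-hold a clamp bolt behind a slotted bracket

ROBOT

A 6-joint arm with a two-finger parallel gripper is mounted at the origin on the work surface. World frame = base frame: x ahead of the robot, y to its left, z up, the work surface at z = 0. Lengths are in m, angles in rad, forces in N, time in s.
With the tool pointing down it reaches from about 0.35 to 0.975 m from the base axis. Payload 17.4 kg.
Tool frame: the origin (TCP) lies at the very end of the fingers, on their centre line; the grasp point (between the pads) lies 19 mm behind it; z points along the fingers, x is the direction in which the jaws open and shut, and the axes are right-handed (so a half turn about z gives the same grasp; the last joint's range is limited). The gripper opens to 85 mm and grips with 20 to 120 N. Pads are 22 mm wide; open, the fingers measure 114 mm over their backs; the gripper's body (76 mm by 85 mm) begins 54 mm behind the grasp point. The pads swing forward as they close: fully open they stand 13 mm farther back than shut.
Start: joints at [1.305, 0.116, 1.442, -0, 1.584, -0.038], TCP at [0.152, 0.658, 0.194] pointing down, gripper open.
Joint ranges: [-2.83, 2.83], [-0.83, 2.19], [0.07, 2.5], [-1.14, 4.28], [0.01, 3], [-2.97, 2.97]. Speed limits (rad/s): [1.89, 1.89, 2.22, 3.14, 3.14, 3.14].

INTERFACE

Orientations are given as a unit quaternion [x, y, z, w].
In Python, from cell import arm, imaging, recognise, regions_of, pinpoint gives the robot as it stands.
- The arm moves only by the tool play_rows, never from a script. Its argument "motion" is a list that holds one entry, the list of rows, each a list of 6 numbers: the shift along the tool's x, y, z in cm, then the turn, a rotation vector about the tool's x, y, z in degrees. A call has 1 to 8 rows; each row shifts and turns the pose as measured when the row begins, along the tool's axes as they then stand; what a row does not reach is not made up. A row lasts 1/10 s, in which the tool goes at most 50 mm and 8.59 degrees, less where a joint would pass 70% of its speed; a pose out of reach is approached as far as the arm can. A call is refused whole if a number of a shift passes 5 or a number of a turn 8.59, either way. A call with a gripper value outside its range is refused whole. "claw" is the finger opening in cm, from 0 to 8.54, set as the call begins (left out, the last holds). The fingers move at their own pace and stop on an object; "grip_force" is the grip in N (left out, the last holds). Time passes only in rows, so rows that do not move let the fingers close. It gives the time, the measured TCP pose, the force and the opening at its end, in the units of the state.
- arm.get_state(): the state, without advancing time (a new reading comes with each control period).
- imaging.grab_frame(name): name is "scene" or "top"; returns the picture (384x512x3 uint8, red, green, blue); there is no depth.
- imaging.camera_params(name): a dict with "intrinsics" (3x3 intrinsics, pixels), "extrinsics" (4x4, takes a point from camera to world coordinates). Camera axes: x right, y down, z forward; pixel columns grow to the right and rows downward; lengths in m; the calibration is good to about 2 mm. A picture is of the moment at which its call begins. camera_params takes no time and is no camera call.
- arm.hand_in(): hands the job in, once; it reports no verdict.
Trained networks look in the newest picture that a camera, given by its name, has taken for a name from the list of things; names that differ only in an ending like _2 or _b are one class to them, and where a whole thing is asked for, a point or a joint stands for the part that bears it (a point fixed in the world has none). Each returns a list of dicts, best first, with "confidence" (0 to 1); they miss things now and then, are a little off and sometimes report something else, mostly with a low value. They report only what shows in the picture. A call takes as long as a camera call.
- recognise(target, camera): "box" ([left, top, right, bottom] in pixels, round what is visible of it).
- regions_of(target, camera): "pixels" (384x512 bool, what is visible of it) and "box" ([left, top, right, bottom] in pixels, round what is visible of it).
- pinpoint(target, camera): "at" ([column, row] in pixels: a listed point, or the origin of a listed thing).
The state is a dict: "t": time; "joints": joint angles; "dq": joint speeds; "tau": joint torques, N m; "eef_pos": TCP position; "ee_rot": TCP orientation; "wrist_force": force on the tool from outside, world axes, zero at the start; "ft_torque": the same for the moment, N m; "gripper_width": finger opening in m.
Only numpy, scipy, OpenCV 4.12 (cv2) and the standard library are available. Lean on these libraries where they do the work, as an engineer would, in place of code of your own. Each camera call takes 0.05 s, during which the arm holds its last target.

TASK

The wrench on the nut of the clamp bolt in the slotted bracket rests level on a small brass post: reach down into the gap between the bracket and the blue block, grasp the hidden hexagonal bolt head by its flats, and slide the bolt along its slot to the red end until fully home. The wrench slips off its post on the way, so hold the head from turning: the handle must stay level and never drop. Finish still gripping the head, bolt home and wrench level, and leave the tray, hammer, tape roll and bowl where they are.

Things in the scene. Friction and masses are not known exactly. Their poses are not given: they have to be found in the camera images.
- fixture: Fixed fixture on a steel base plate 12 mm thick, 135 (x) by 270 (y) mm. Origin on the table under the gap; z up, y along the slot, +y to the red end. Upright aluminium bracket: x -41 to -31 mm, y -125 to +75 mm, top 106 mm above the table, slot along y centred 80 mm up, last 22 mm at +y red. Blue block: x +21 to +55 mm, same y, top 82 mm up.
- gap (a point): Mid-point of the gap between bracket and blue block, level with the bracket's top, 106 mm above the table. The gap is 52 mm wide along fixture x (26 mm each way), 200 mm long along y, open above and at both ends; its floor (base plate) is 12 mm above the table.
- post (a point): Middle of the top of the brass post that the wrench handle rests on at the start, 73 mm above the table; top face 18 by 18 mm. It stands on the other side of the bracket from the gap, at fixture x -60, y -117 mm.
- bolt_head: Steel hex head in the gap, 24 mm across flats, 18 mm thick along its x axis (= bolt axis = fixture x), origin at its centre, 80 mm above the table, 8 mm to the bracket side of fixture x 0. Wrench level: axes match the fixture's, two flats 14 mm tall face +y and -y; pinch them from above, fingers closing along y. Towards the bracket a 17 mm round shank and a thin 30 mm washer follow.
- carriage (a joint): Travel of the bolt (head, nut and wrench together) along the slot, m: 0 at the end near the post, 0.062 fully home at the red end (hard stop), growing towards fixture +y. Starts between 0 and 0.012; friction about 2 N, stays where it is left. The wrench handle slips off the post at about 0.028.
- wrench (a joint): Turn of bolt, nut and wrench as one about the bolt's axis, rad: 0 with the handle level, positive as the handle end drops (limits -0.5 and 0.65). The handle points to fixture -y, 14 mm tall, 8 mm thick, its end 132 mm from the bolt's axis, on the other side of the bracket from the head. Off the post its weight turns the bolt with about 0.1 N m.
- red_tray: Red open tray 110 by 85 by 40 mm, origin under its centre; fixed to the bench. To be left alone.
- hammer: Loose hammer lying on the bench, about 0.3 m long; to be left alone.
- tape_roll: Loose orange ring 90 mm across, 20 mm tall; to be left alone.
- screw_bowl: Loose green bowl 100 mm across, 45 mm tall; to be left alone.

How it is judged:
By the outcome, as a careful person would: the job done as asked, in the order asked, and still so for the second after the job is handed in, while the arm keeps its last pose, push and grip.
It also fails if it takes over 32 s, if anything falls off the work surface, if the arm or the gripper's body presses on something with over 40 N, if the wrist force passes 120 N, or if a joint passes its speed limit or range.

## Working session

There is one attempt and no reset: what is moved stays moved. The work goes in short steps, Python scripts to look and compute and a tool call to move; the robot and the scene stay as the last step left them, time stands still between calls to the robot, and variables do not carry over. Pictures are saved under pics/ and viewed, and the job is handed in when it is done.

Besides the shell and the picture viewer there is one more tool, called after "Call:" as name([rows], argument=value, ...), one row to a line, values as JSON. play_rows: Moves the arm, as the interface text tells. Its arguments: {"type":"object","properties":{"motion":{"type":"array"},"claw":{"type":"number"},"grip_force":{"type":"number"}},"required":["motion"]}

```bash
mkdir -p pics; python3 - <<'E'
from cell import arm, imaging, recognise, regions_of, pinpoint
import cv2,numpy as np
s=arm.get_state();print({k:np.round(v,4).tolist() for k,v in s.items()})
for n in("scene","top"):
    im=imaging.grab_frame(n);cv2.imwrite(f"pics/a_{n}.png",im[:,:,::-1])
    p=imaging.camera_params(n);print(n,np.round(p["intrinsics"],2).tolist(),np.round(p["extrinsics"],4).tolist())
    for t in("fixture","gap","post","bolt_head","wrench"):
        print(t,[(np.round(r["at"],1).tolist(),round(r["confidence"],2)) for r in pinpoint(t,n)[:2]])
print(arm.get_state()["t"])
E
```

```text
{'t': 0.0, 'joints': [1.3052, 0.1165, 1.4423, -0.0, 1.584, -0.0378], 'dq': [0.0005, 0.0001, 0.0001, -0.0002, -0.0007, 0.0012], 'tau': [0.0001, -73.1994, -63.2485, -0.0001, 0.0064, -0.0001], 'eef_pos': [0.1524, 0.6573, 0.1929], 'ee_rot': [0.7829, 0.6222, -0.0005, 0.0004], 'wrist_force': [-0.02, 0.6863, 0.3777], 'ft_torque': [0.0467, -0.0136, 0.0451], 'gripper_width': 0.0857}
scene [[370.32, 0.0, 254.49], [0.0, 370.32, 188.97], [0.0, 0.0, 1.0]] [[-0.5658, 0.4171, -0.7113, 1.3368], [0.8242, 0.3099, -0.4739, 0.4728], [0.0227, -0.8544, -0.5191, 0.6466], [0.0, 0.0, 0.0, 1.0]]
fixture [([257.0, 216.1], 0.98)]
gap [([251.6, 182.2], 0.62)]
post [([173.3, 199.4], 0.68), ([228.9, 177.6], 0.65)]
bolt_head [([250.9, 191.6], 0.45)]Traceback (most recent call last):
  File "<stdin>", line 8, in <module>
ValueError: it knows: bolt_head, fixture, gap, hammer, post, red_tray, screw_bowl, tape_roll
```

```bash
python3 - <<'E'
from cell import arm, imaging, recognise, regions_of, pinpoint
import cv2,numpy as np
n="top"
im=imaging.grab_frame(n);cv2.imwrite(f"pics/a_{n}.png",im[:,:,::-1])
p=imaging.camera_params(n);print(n,np.round(p["intrinsics"],2).tolist(),np.round(p["extrinsics"],4).tolist())
for t in("fixture","gap","post","bolt_head"):
    print(t,[(np.round(r["at"],1).tolist(),round(r["confidence"],2)) for r in pinpoint(t,n)[:2]])
for n in("scene","top"):
    im=cv2.imread(f"pics/a_{n}.png");cv2.imwrite(f"pics/a2_{n}.png",cv2.resize(im,(800,600),interpolation=cv2.INTER_CUBIC))
print(arm.get_state()["t"])
E
```

```text
top [[479.79, 0.0, 249.56], [0.0, 479.79, 191.88], [0.0, 0.0, 1.0]] [[0.0163, -0.9907, 0.1351, 0.4206], [-0.9999, -0.0161, 0.0024, 0.0012], [-0.0002, -0.1351, -0.9908, 1.3865], [0.0, 0.0, 0.0, 1.0]]
fixture [([258.7, 204.6], 0.6)]
gap [([266.8, 198.2], 0.56)]
post [([304.5, 210.9], 0.92)]
bolt_head [([269.8, 200.7], 0.51), ([258.8, 204.6], 0.49)]
0.5
```

View pics/a2_scene.png

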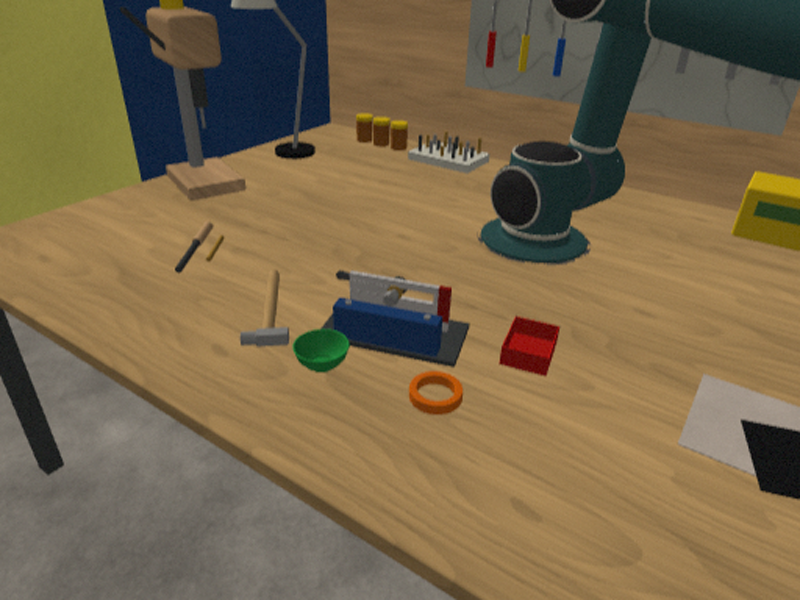

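View pics/a2_top.png

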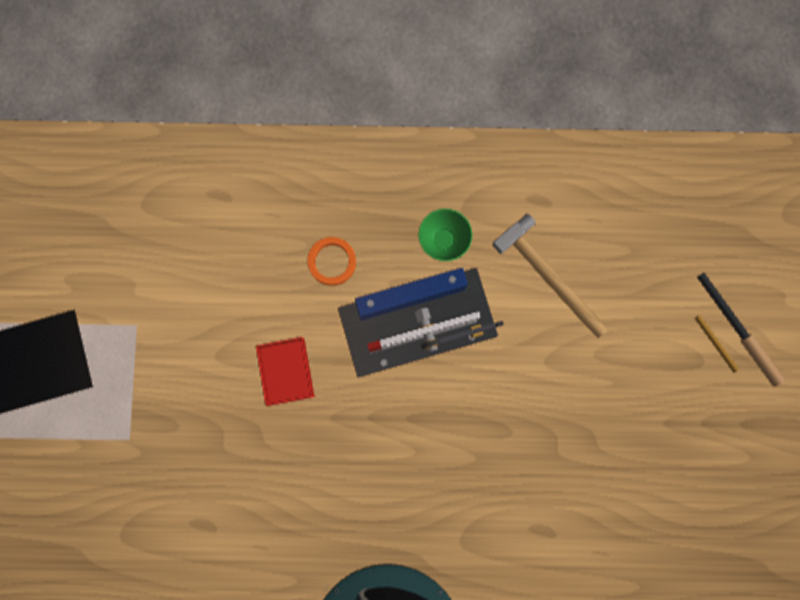

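```bash
python3 - <<'E'
import cv2
im=cv2.imread("pics/a_top.png")[165:250,210:330];cv2.imwrite("pics/b_top.png",cv2.resize(im,None,fx=6.6,fy=6.6,interpolation=cv2.INTER_CUBIC))
im=cv2.imread("pics/a_scene.png")[165:240,200:310];cv2.imwrite("pics/b_scene.png",cv2.resize(im,None,fx=7.2,fy=7.2,interpolation=cv2.INTER_CUBIC))
E
```

```text
(no output)
```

View pics/b_top.png

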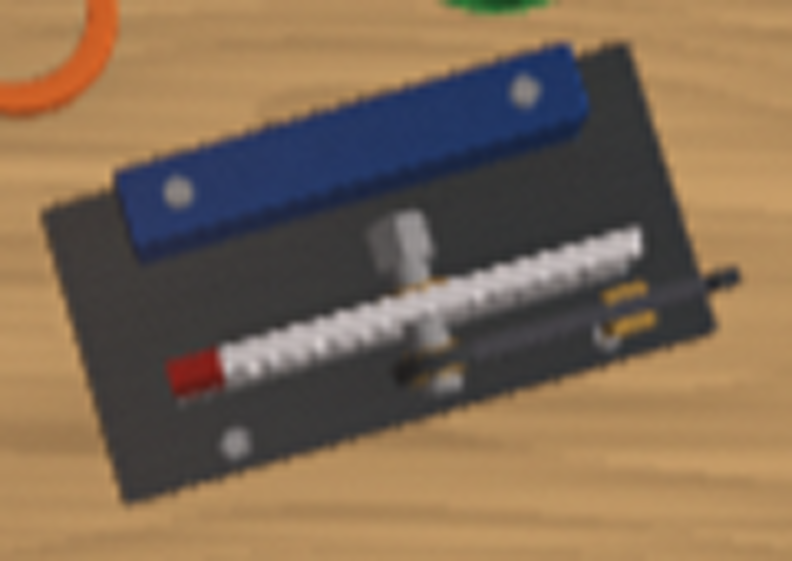

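View pics/b_scene.png

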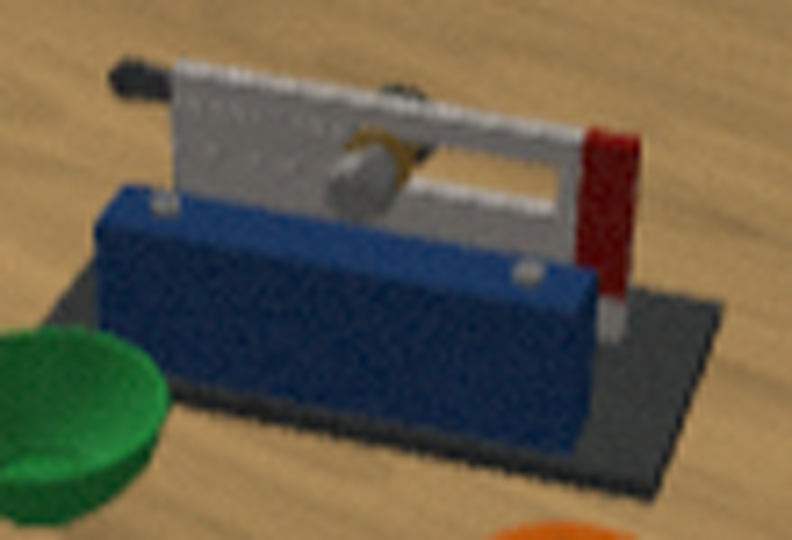

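```bash
cat > h.py <<'E'
import numpy as np,cv2
from scipy.optimize import least_squares
from cell import imaging
P={n:imaging.camera_params(n) for n in("scene","top")}
def proj(n,X):
    K=P[n]["intrinsics"];E=np.linalg.inv(P[n]["extrinsics"])
    c=E[:3,:3]@X.T+E[:3,3:]; u=K@c; return (u[:2]/u[2]).T
def fx(p,X):
    X=np.atleast_2d(X);c,s=np.cos(p[2]),np.sin(p[2])
    return np.c_[p[0]+c*X[:,0]-s*X[:,1],p[1]+s*X[:,0]+c*X[:,1],X[:,2]]
E
cat > fit.py <<'E'
from h import *
T=[((42,210),(67.5,135,12)),((125,503),(-67.5,135,12)),((715,328),(-67.5,-135,12)),((628,42),(67.5,-135,12)),
((115,173),(55,75,82)),((570,45),(55,-125,82)),((640,228),(-31,-125,106)),((168,362),(-31,75,106))]
S=[((175,62),(-41,-125,106)),((638,135),(-41,75,106)),((122,188),(21,-125,82)),((600,270),(21,75,82)),((97,228),(55,-125,82)),((590,302),(55,75,82)),((722,303),(-67.5,135,12)),((655,487),(67.5,135,12))]
tp=np.array([a for a,_ in T])/6.6-.4+[210,165];tX=np.array([b for _,b in T])/1e3
sp=np.array([a for a,_ in S])/7.2-.4+[200,165];sX=np.array([b for _,b in S])/1e3
def r(p,w=(1,1)): return np.r_[(proj("top",fx(p,tX))-tp).ravel()*w[0],(proj("scene",fx(p,sX))-sp).ravel()*w[1]]
for w in((1,1),(1,0),(0,1)):
    o=least_squares(r,[.5,0,.25],args=(w,),loss="soft_l1");print(o.x,w,np.round(r(o.x).reshape(-1,2),1).tolist() if w==(1,1) else "")
    if w==(1,1): p0=o.x
# bolt head: top: crop top face centre ~ (411,240)
np.save("p.npy",p0)
for q in np.arange(-.06,.03,.01): print(round(q,3),
 ((proj("top",fx(p0,[-.008,q,.092]))-[210,165]+.4)*6.6).round(), ((proj("scene",fx(p0,[.001,q,.080]))-[200,165]+.4)*7.2).round())
E
python3 fit.py
```

```text
[ 0.56966892 -0.02267969  0.30679788] (1, 1) [[-8.7, -0.1], [-8.2, 0.5], [-7.4, -0.1], [-8.2, -1.0], [0.3, 0.4], [0.9, -0.8], [0.7, 0.1], [0.9, 1.1], [-0.5, -1.7], [-0.3, -0.9], [-0.5, -2.4], [-0.4, -1.8], [-1.5, -2.1], [-1.9, 0.2], [6.9, 1.4], [7.7, 1.9]]
[ 0.5698748  -0.02770105  0.3008391 ] (1, 0) 
[ 0.57173275 -0.01984749  0.35560946] (0, 1) 
-0.06 [[473. 224.]] [[285. 178.]]
-0.05 [[450. 231.]] [[309. 182.]]
-0.04 [[427. 238.]] [[332. 186.]]
-0.03 [[404. 245.]] [[355. 190.]]
-0.02 [[380. 252.]] [[379. 194.]]
-0.01 [[357. 259.]] [[403. 199.]]
0.0 [[334. 266.]] [[426. 203.]]
0.01 [[311. 273.]] [[450. 207.]]
0.02 [[287. 280.]] [[474. 212.]]
```

```bash
python3 - <<'E'
s=open("fit.py").read()
for a in("67.5,135,12","-67.5,-135,12","67.5,-135,12"): pass
s=s.replace(",135,12)",",110,12)").replace(",-135,12)",",-160,12)")
open("fit.py","w").write(s)
E
python3 fit.py
```

```text
[ 0.56805424 -0.02075442  0.30650607] (1, 1) [[-1.0, -2.1], [-0.5, -1.5], [0.2, -2.0], [-0.7, -2.9], [-0.4, 0.9], [0.2, -0.2], [0.0, 0.7], [0.1, 1.6], [0.4, -1.7], [0.5, -1.0], [0.3, -2.4], [0.4, -1.8], [-0.6, -2.2], [-1.0, 0.2], [-0.3, -0.1], [-0.3, 0.1]]
[ 0.56653766 -0.02135097  0.29964843] (1, 0) 
[ 0.57288607 -0.01741276  0.33499815] (0, 1) 
-0.06 [[469. 228.]] [[291. 178.]]
-0.05 [[446. 235.]] [[315. 182.]]
-0.04 [[422. 242.]] [[338. 186.]]
-0.03 [[399. 249.]] [[362. 190.]]
-0.02 [[376. 256.]] [[385. 194.]]
-0.01 [[352. 263.]] [[409. 199.]]
0.0 [[329. 270.]] [[433. 203.]]
0.01 [[306. 277.]] [[456. 207.]]
0.02 [[283. 284.]] [[480. 211.]]
```

```bash
python3 - <<'E'
s=open("fit.py").read()
s=s.replace("def r(p,w=(1,1)): return","""tm=tX[:,2:]<.02;sm=sX[:,2:]<.02
def r(p,w=(1,1)):
  d=np.r_[p[3:5],0]
  return""").replace("fx(p,tX)","fx(p,tX+tm*d)").replace("fx(p,sX)","fx(p,sX+sm*d)").replace("[.5,0,.25]","[.5,0,.25,0,0]")
open("fit.py","w").write(s)
E
python3 fit.py
```

```text
[ 5.70962456e-01 -1.95985212e-02  3.01357608e-01 -8.47249957e-03
  6.10028909e-05] (1, 1) [[-0.6, -0.5], [-0.3, 0.2], [0.7, 0.2], [-0.1, -0.9], [-0.8, -0.3], [-0.0, -1.1], [-0.4, -0.2], [-0.4, 0.4], [0.2, -1.3], [0.4, -0.4], [0.1, -2.0], [0.2, -1.1], [-1.0, -1.7], [-1.3, 0.9], [0.2, -0.9], [0.1, -0.9]]
[ 0.57036426 -0.02062991  0.29901144 -0.00830468  0.00083886] (1, 0) 
[ 0.5743663  -0.01625988  0.32623863 -0.00547904 -0.00150982] (0, 1) 
-0.06 [[466. 222.]] [[290. 181.]]
-0.05 [[443. 229.]] [[313. 185.]]
-0.04 [[420. 235.]] [[336. 190.]]
-0.03 [[396. 242.]] [[360. 194.]]
-0.02 [[373. 249.]] [[383. 198.]]
-0.01 [[350. 256.]] [[407. 202.]]
0.0 [[326. 263.]] [[431. 207.]]
0.01 [[303. 269.]] [[455. 211.]]
0.02 [[280. 276.]] [[479. 216.]]
```

```bash
cat >> h.py <<'E'
from cell import arm
from scipy.spatial.transform import Rotation as R
PF=np.array([.5705,-.0203,.300])
def st():
    s=arm.get_state();Rm=R.from_quat(s["ee_rot"]);p=np.array(s["eef_pos"])
    f=np.array([p[0]-PF[0],p[1]-PF[1],0]);c,sn=np.cos(PF[2]),np.sin(PF[2])
    F=[c*f[0]+sn*f[1],-sn*f[0]+c*f[1],p[2]]
    return s,p,Rm,np.array(F)
def tgt_rot():
    y=np.array([-np.sin(PF[2]),np.cos(PF[2]),0]);z=np.array([0,0,-1.]);return R.from_matrix(np.c_[y,np.cross(z,y),z])
def to(F):
    s,p,Rm,f=st();d=fx(PF,np.array(F))[0]-p
    print("t",round(s["t"],2),"fix(mm)",np.round(f*1e3,1),"w",round(s["gripper_width"]*1e3,1),"F",np.round(s["wrist_force"],1))
    dr=(Rm.inv()*tgt_rot()).as_rotvec(degrees=True)
    print("tool delta cm",np.round(Rm.inv().apply(d)*100,2),"rot",np.round(dr,2),"after rot cm",np.round(tgt_rot().inv().apply(d)*100,2))
E
python3 -c "
from h import *
to([-.005,-.036,.19])"
```

```text
t 0.5 fix(mm) [-199.1  771.1  193.7] w 85.0 F [-0.6 -0.6 -0.4]
tool delta cm [-59.96  57.42   0.37] rot [ -0.     0.   -30.24] after rot cm [-80.71  19.41   0.37]
```

Call:
play_rows([
  [[0, 0, -0.5, 0, 0, -7.6], [0, 0, -0.5, 0, 0, -7.6], [0, 0, 0, 0, 0, -7.6], [0, 0, 0, 0, 0, -7.4], [-4, 1, 0, 0, 0, 0], [-4.8, 1.15, 0, 0, 0, 0], [-4.8, 1.15, 0, 0, 0, 0], [-4.8, 1.15, 0, 0, 0, 0]],
], claw=8.5)

```text
t: 1.3
eef_pos: [0.252, 0.4959, 0.2021]
ee_rot: [0.582, 0.813, -0.001, -0.0]
wrist_force: [0.8, -0.8, 0.5]
gripper_width: 0.0849
```

Call:
play_rows([
  [[-4.8, 1.15, 0, 0, 0, 0], [-4.8, 1.15, 0, 0, 0, 0], [-4.8, 1.15, 0, 0, 0, 0], [-4.8, 1.15, 0, 0, 0, 0], [-4.8, 1.15, 0, 0, 0, 0], [-4.8, 1.15, 0, 0, 0, 0], [-3, 0.8, 0, 0, 0, 0], [0, 0, 0, 0, 0, 0]],
])

```text
t: 2.1
eef_pos: [0.4301, 0.2095, 0.204]
ee_rot: [0.583, 0.812, 0.001, 0.001]
wrist_force: [0.1, -0.6, -0.5]
gripper_width: 0.085
```

```bash
python3 -c "
from h import *
to([-.005,-.036,.19])"
```

```text
t 2.1 fix(mm) [-66.3 261.  204. ] w 85.0 F [ 0.1 -0.6 -0.5]
tool delta cm [-29.85   5.36   1.45] rot [0.22 0.04 1.46] after rot cm [-29.7    6.13   1.4 ]
```

Call:
play_rows([
  [[-4.8, 0.9, 0, 0, 0, 1.5], [-4.8, 0.9, 0, 0, 0, 0], [-4.8, 0.9, 0, 0, 0, 0], [-4.8, 0.9, 0, 0, 0, 0], [-4.8, 0.9, 0, 0, 0, 0], [-4, 0.8, 0, 0, 0, 0], [-2, 0.5, 0, 0, 0, 0], [0, 0, 0, 0, 0, 0]],
])

```text
t: 2.9
eef_pos: [0.5785, -0.0639, 0.205]
ee_rot: [0.593, 0.806, 0.003, 0.002]
wrist_force: [0.4, 0.4, -0.7]
gripper_width: 0.085
```

```bash
python3 -c "
from h import *
to([-.005,-.036,.16])"
```

```text
t 2.9 fix(mm) [ -5.2 -44.  205. ] w 85.0 F [ 0.4  0.4 -0.7]
tool delta cm [ 0.8  -0.01  4.5 ] rot [ 0.4  -0.06  0.13] after rot cm [0.8  0.02 4.5 ]
```

Call:
play_rows([
  [[0.4, 0, 2, 0.4, 0, 0], [0.4, 0, 2.5, 0, 0, 0], [0, 0, 0, 0, 0, 0], [0, 0, 0, 0, 0, 0]],
])

```text
t: 3.3
eef_pos: [0.5754, -0.0521, 0.1573]
ee_rot: [0.592, 0.806, 0.0, -0.001]
wrist_force: [-0.5, 0.2, 0.4]
gripper_width: 0.085
```

```bash
python3 -c "
from h import *
to([-.005,-.036,.058])
for n in('top','scene'):
    im=imaging.grab_frame(n)[:,:,::-1]
    c=im[165:250,210:330] if n=='top' else im[140:240,180:320]
    cv2.imwrite('pics/c_%s.png'%n,cv2.resize(c,None,fx=5.6,fy=5.6,interpolation=cv2.INTER_CUBIC))
"
```

```text
t 3.3 fix(mm) [ -4.8 -31.9 157.3] w 85.0 F [-0.5  0.2  0.4]
tool delta cm [-0.43 -0.02  9.93] rot [-0.06 -0.11  0.24] after rot cm [-0.41 -0.02  9.93]
```

View pics/c_top.png

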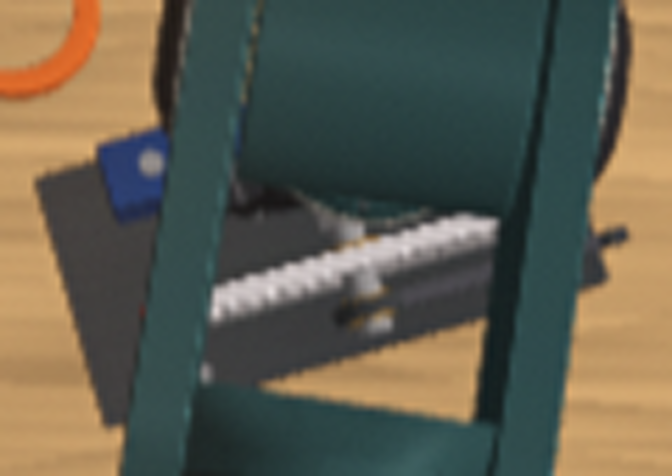

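View pics/c_scene.png

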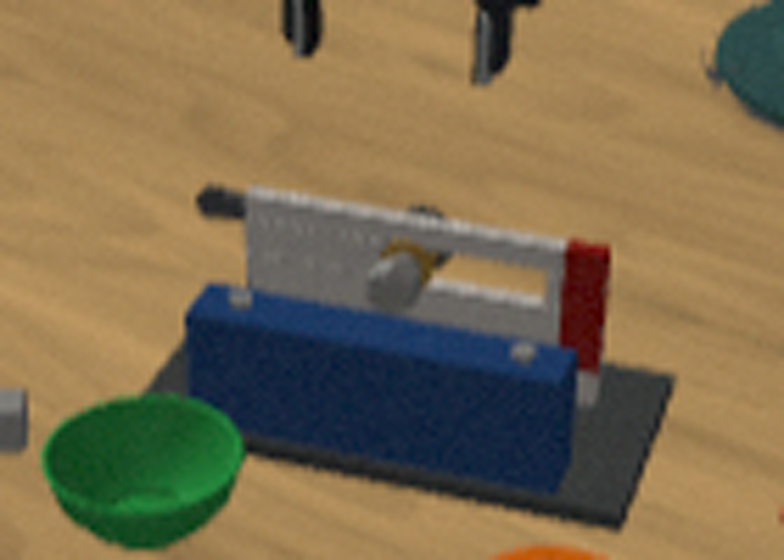

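```bash
python3 -c "
from h import *
s,p,Rm,f=st()
for d in(-.046,0,.046):
  print((proj('scene',fx(PF,[f[0],f[1]+d,f[2]+.013]))-[180,140]+.4)*5.6, )
for y in(-.04,-.036,-.032): print((proj('scene',fx(PF,[.001,y,.08]))-[180,140]+.4)*5.6)
"
```

```text
[[306.82721555 115.10646314]]
[[393.39414558 129.25425163]]
[[481.84339828 143.70967149]]
[[373.06378618 286.55112287]]
[[380.34906427 287.88596351]]
[[387.64743469 289.22320298]]
```

```bash
python3 -c "
from h import *
im=imaging.grab_frame('scene')[:,:,::-1]
s,p,Rm,f=st();print(s['t'],f)
cv2.imwrite('pics/d.png',cv2.resize(im[60:240,140:360],None,fx=3.3,fy=3.3,interpolation=cv2.INTER_CUBIC))
"
```

```text
3.45 [-0.00454298 -0.03255617  0.15801719]
```

View pics/d.png

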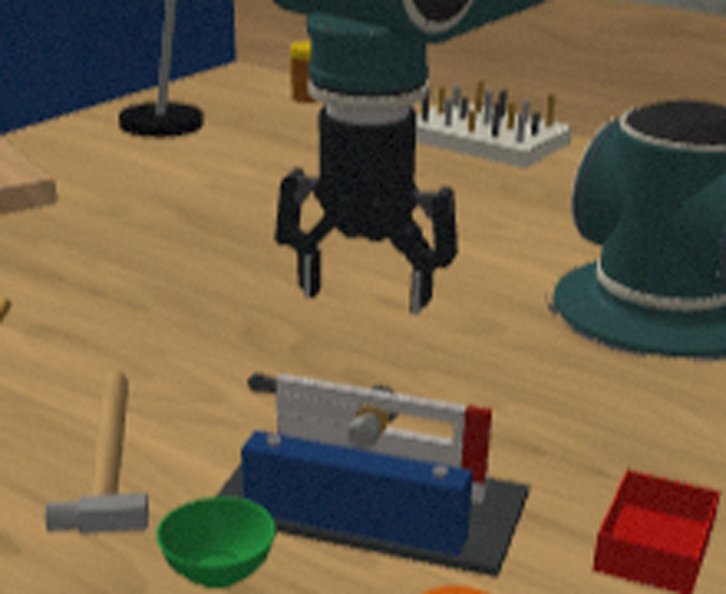

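```bash
python3 -c "
from h import *
s,p,Rm,f=st()
for z in(0,.013,.073,.13,.163,.2):
  print(z,(proj('scene',fx(PF,[f[0],f[1],f[2]+z]))-[140,60]+.4)*3.3)
"
```

```text
0 [[363.16983707 353.37512372]]
0.013 [[363.41334517 339.81061952]]
0.073 [[364.57956284 274.84701453]]
0.13 [[365.75638246 209.29283218]]
0.163 [[366.47088009 169.49207905]]
0.2 [[367.30294826 123.1421135 ]]
```

```bash
python3 -c "
from h import *
print((proj('scene',np.array([[0,0,0.],[0,0,.01],[.09,0,.0]])))*1.5625)
print((proj('top',np.array([[0,0,0.],[0.1,0,0],[0,0,.1]])))*1.5625)
s=arm.get_state();print(np.round(s['joints'],4))
for t in ('red_tray','tape_roll'):
  for n in('scene','top'):
    imaging.grab_frame(n);print(t,n,[(r['at'],r['confidence']) for r in pinpoint(t,n)[:1]])
im=imaging.grab_frame('top')[:,:,::-1];cv2.imwrite('pics/e.png',cv2.resize(im,(800,600)))
"
```

```text
[[532.48175812 237.16941395]
 [533.03395482 233.6850249 ]
 [518.08038542 249.61608596]]
[[386.87061468 643.69979548]
 [387.82139095 584.38567562]
 [386.60918116 663.35800301]]
[-1.3620e-01 -8.2700e-02  1.7004e+00  1.4000e-03  1.5245e+00 -2.0108e+00]Traceback (most recent call last):
  File "<string>", line 8, in <module>
    imaging.grab_frame(n);print(t,n,[(r['at'],r['confidence']) for r in pinpoint(t,n)[:1]])
                                                                        ^^^^^^^^
NameError: name 'pinpoint' is not defined
```

```bash
python3 -c "
from h import *
im=imaging.grab_frame('top')[:,:,::-1];cv2.imwrite('pics/e.png',cv2.resize(im[100:384,130:400],None,fx=2.1,fy=2.1,interpolation=2))
s,p,Rm,f=st()
for z in(0,.013,.073,.13,.163,.2):
  print(z,(proj('top',fx(PF,[f[0],f[1],f[2]+z]))-[130,100]+.4)*2.1)
"
```

```text
0 [[298.40272634 204.38033816]]
0.013 [[298.88942189 203.04674305]]
0.073 [[301.27509559 196.50975546]]
0.13 [[303.77836227 189.6505512 ]]
0.163 [[305.34767841 185.35046599]]
0.2 [[307.22458046 180.20756427]]
```

View pics/e.png

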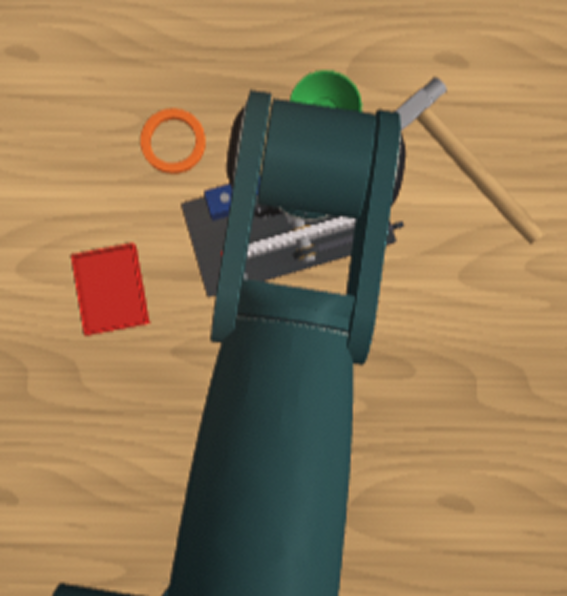

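Call:
play_rows([
  [[-0.2, 0, 3, 0, 0, 0.2], [-0.1, 0, 3, 0, 0, 0], [0, 0, 2, 0, 0, 0], [0, 0, 0, 0, 0, 0], [0, 0, 0, 0, 0, 0]],
])

```text
t: 4.05
eef_pos: [0.579, -0.0565, 0.0806]
ee_rot: [0.594, 0.805, 0.002, 0.003]
wrist_force: [0.0, 0.1, 1.0]
gripper_width: 0.0851
```

```bash
python3 -c "
from h import *
to([-.005,-.036,.058])
im=imaging.grab_frame('scene')[:,:,::-1]
cv2.imwrite('pics/f.png',cv2.resize(im[120:230,180:320],None,fx=5.4,fy=5.4,interpolation=cv2.INTER_CUBIC))
s,p,Rm,f=st()
for d in(-.046,0,.046):
  print((proj('scene',fx(PF,[f[0],f[1]+d,f[2]+.013]))-[180,120]+.4)*5.4, )
"
```

```text
t 4.05 fix(mm) [ -2.5 -37.2  80.6] w 85.1 F [0.  0.1 1. ]
tool delta cm [ 0.12 -0.26  2.26] rot [ 0.37  0.09 -0.06] after rot cm [ 0.12 -0.25  2.26]
[[286.7475979  345.89227972]]
[[367.07579152 360.35079093]]
[[449.08611058 375.11207291]]
```

View pics/f.png

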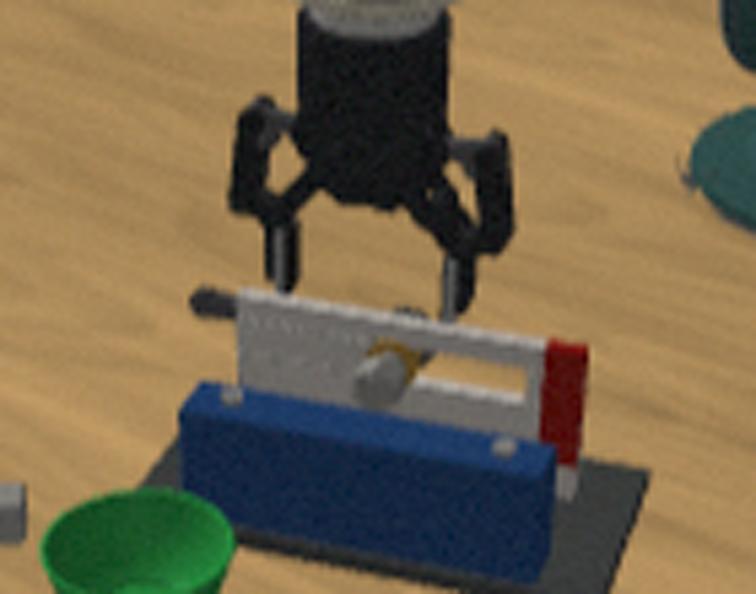

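Call:
play_rows([
  [[0.1, -0.2, 2, 0.4, 0, 0], [0, 0, 0, 0, 0, 0], [0, 0, 0, 0, 0, 0]],
])

```text
t: 4.4
eef_pos: [0.5782, -0.0564, 0.0625]
ee_rot: [0.594, 0.805, 0.0, 0.002]
wrist_force: [0.4, -0.3, 0.2]
gripper_width: 0.0849
```

```bash
python3 -c "
from h import *
to([-.005,-.036,.038])
im=imaging.grab_frame('scene')[:,:,::-1]
cv2.imwrite('pics/g.png',cv2.resize(im[120:230,180:320],None,fx=5.4,fy=5.4,interpolation=cv2.INTER_CUBIC))
im=imaging.grab_frame('top')[:,:,::-1]
cv2.imwrite('pics/g_top.png',cv2.resize(im[165:250,210:330],None,fx=6.6,fy=6.6,interpolation=cv2.INTER_CUBIC))
"
```

```text
t 4.4 fix(mm) [ -3.3 -36.7  62.5] w 84.9 F [ 0.4 -0.3  0.2]
tool delta cm [ 0.08 -0.18  2.45] rot [ 0.15  0.19 -0.06] after rot cm [ 0.07 -0.17  2.45]
```

View pics/g.png

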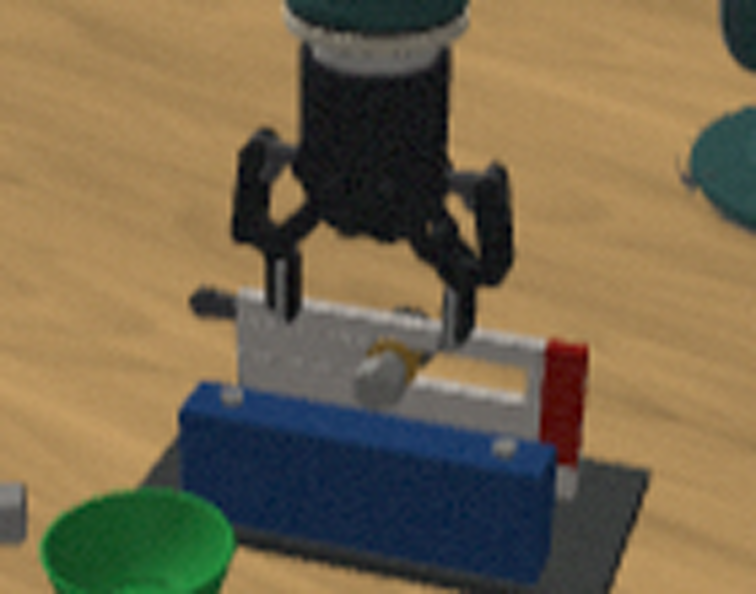

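View pics/g_top.png

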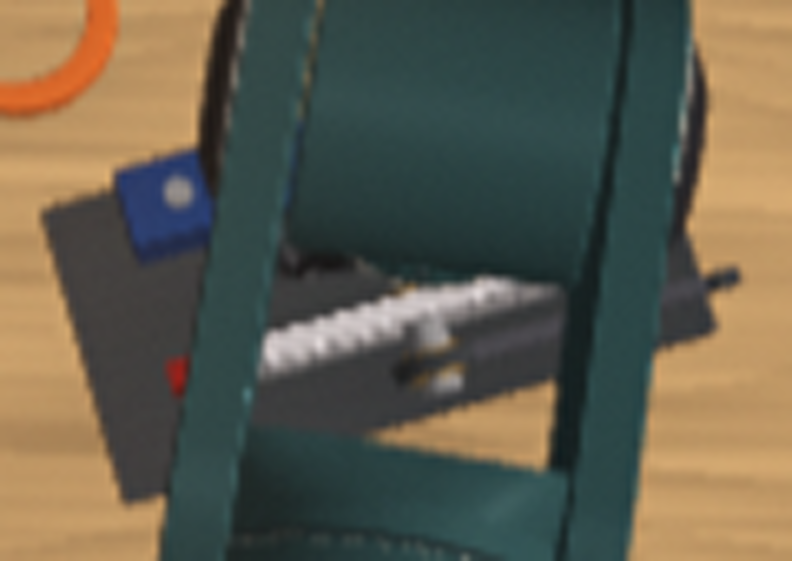

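```bash
python3 -c "
from h import *
s,p,Rm,f=st()
for z in(.075,.09,.1,.11,.12):
  print(z,[((proj('scene',fx(PF,[x,f[1],z]))-[180,120]+.4)*5.4).round()[0] for x in(-.02,-.003,.01)],[((proj('top',fx(PF,[x,f[1]+.05,z]))-[210,165]+.4)*6.6).round()[0] for x in(-.02,-.003,.01)])
"
```

```text
0.075 [array([377., 374.]), array([368., 390.]), array([360., 402.])] [array([305., 305.]), array([293., 266.]), array([284., 236.])]
0.09 [array([378., 351.]), array([368., 366.]), array([361., 378.])] [array([305., 301.]), array([293., 262.]), array([285., 232.])]
0.1 [array([378., 335.]), array([368., 350.]), array([361., 362.])] [array([305., 299.]), array([294., 259.]), array([285., 229.])]
0.11 [array([378., 319.]), array([369., 334.]), array([361., 346.])] [array([306., 296.]), array([294., 256.]), array([285., 226.])]
0.12 [array([379., 303.]), array([369., 318.]), array([361., 329.])] [array([306., 294.]), array([294., 254.]), array([285., 223.])]
```

Call:
play_rows([
  [[0.1, -0.2, 2, 0.1, 0.2, 0], [0, 0, 1.4, 0, 0, 0], [0, 0, 0, 0, 0, 0], [0, 0, 0, 0, 0, 0]],
])

```text
t: 4.9
eef_pos: [0.5769, -0.0561, 0.0291]
ee_rot: [0.594, 0.805, 0.001, 0.001]
wrist_force: [0.7, 0.4, 0.4]
gripper_width: 0.0851
```

```bash
python3 -c "
from h import *
to([-.005,-.036,.023])
im=imaging.grab_frame('scene')[:,:,::-1]
cv2.imwrite('pics/i.png',cv2.resize(im[120:230,180:320],None,fx=5.4,fy=5.4,interpolation=cv2.INTER_CUBIC))
"
```

```text
t 4.9 fix(mm) [ -4.4 -36.1  29.1] w 85.1 F [0.7 0.4 0.4]
tool delta cm [ 0.01 -0.06  0.61] rot [ 0.16  0.04 -0.06] after rot cm [ 0.01 -0.06  0.61]
```

View pics/i.png

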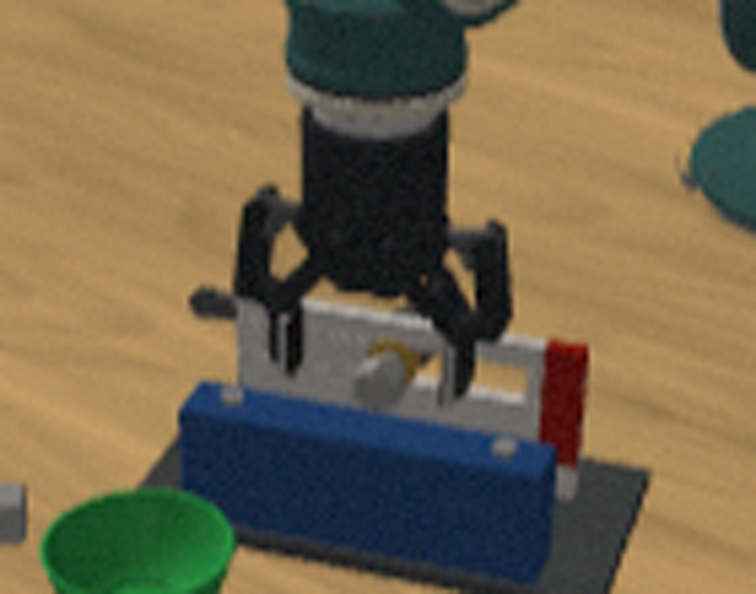

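Call:
play_rows([
  [[0, -0.1, 0.7, 0.1, 0, 0], [0, 0, 0, 0, 0, 0], [0, 0, 0, 0, 0, 0]],
])

```text
t: 5.25
eef_pos: [0.5767, -0.0566, 0.0231]
ee_rot: [0.594, 0.805, 0.001, 0.001]
wrist_force: [0.1, 0.3, 0.7]
gripper_width: 0.0849
```

```bash
python3 -c "
from h import *
to([-.005,-.036,.023])"
```

```text
t 5.25 fix(mm) [ -4.8 -36.5  23.1] w 84.9 F [0.1 0.3 0.7]
tool delta cm [ 0.05 -0.02  0.01] rot [ 0.15  0.09 -0.06] after rot cm [ 0.05 -0.02  0.01]
```

Close gently first.

Call:
play_rows([
  [[0, 0, 0, 0, 0, 0], [0, 0, 0, 0, 0, 0], [0, 0, 0, 0, 0, 0], [0, 0, 0, 0, 0, 0], [0, 0, 0, 0, 0, 0], [0, 0, 0, 0, 0, 0], [0, 0, 0, 0, 0, 0]],
], claw=1.0, grip_force=25)

```text
t: 5.95
eef_pos: [0.5757, -0.0528, 0.024]
ee_rot: [0.594, 0.805, 0.002, -0.001]
wrist_force: [1.1, -2.2, -2.4]
gripper_width: 0.0233
```

```bash
python3 -c "
from h import *
to([-.005,-.036,.023])
im=imaging.grab_frame('scene')[:,:,::-1]
cv2.imwrite('pics/j.png',cv2.resize(im[120:230,180:320],None,fx=5.4,fy=5.4,interpolation=cv2.INTER_CUBIC))
"
```

```text
t 5.95 fix(mm) [ -4.6 -32.6  24. ] w 23.3 F [ 1.1 -2.2 -2.4]
tool delta cm [-0.34 -0.04  0.09] rot [ 0.13 -0.3  -0.  ] after rot cm [-0.34 -0.04  0.1 ]
```

View pics/j.png

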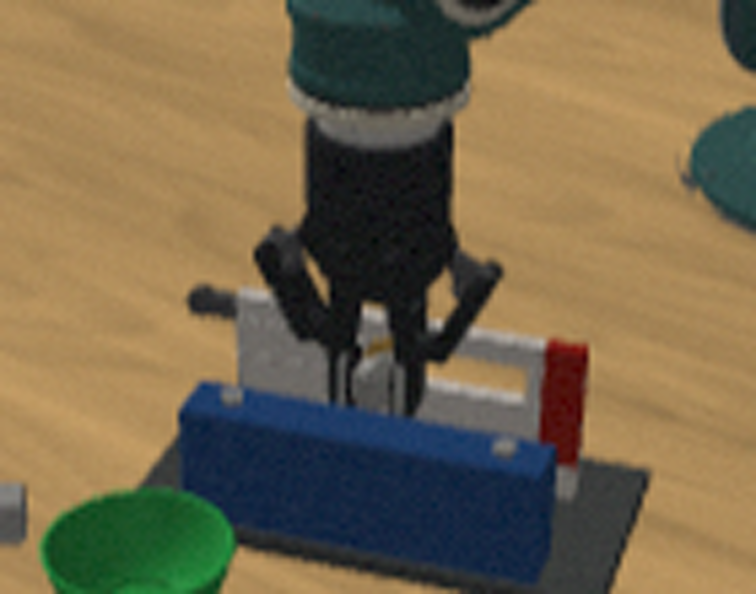

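Call:
play_rows([
  [[0, 0, 0, 0, 0, 0], [0, 0, 0, 0, 0, 0], [0, 0, 0, 0, 0, 0]],
], grip_force=100)

```text
t: 6.3
eef_pos: [0.5758, -0.0529, 0.0242]
ee_rot: [0.594, 0.805, 0.003, -0.001]
wrist_force: [-2.0, 2.0, 0.9]
gripper_width: 0.0221
```

```bash
python3 -c "
from h import *
to([-.005,.02,.024]);print(arm.get_state()['ft_torque'])"
```

```text
t 6.3 fix(mm) [ -4.6 -32.7  24.2] w 22.1 F [-2.   2.   0.9]
tool delta cm [ 5.27 -0.04  0.05] rot [ 0.14 -0.31 -0.03] after rot cm [ 5.27 -0.04  0.02]
[ 0.28472052  0.26446075 -0.05652357]
```

Call:
play_rows([
  [[0.3, 0, 0, 0, -0.2, 0], [0.4, 0, 0, 0, 0, 0], [0.4, 0, 0, 0, 0, 0], [0.4, 0, 0, 0, 0, 0], [0.4, 0, 0, 0, 0, 0]],
])

```text
t: 6.8
eef_pos: [0.5701, -0.0347, 0.0242]
ee_rot: [0.594, 0.804, 0.001, 0.001]
wrist_force: [0.2, -1.5, 0.7]
gripper_width: 0.0221
```

```bash
python3 -c "
from h import *
to([-.005,.02,.024]);print(arm.get_state()['ft_torque'])"
```

```text
t 6.8 fix(mm) [ -4.6 -13.6  24.2] w 22.1 F [ 0.2 -1.5  0.7]
tool delta cm [ 3.36 -0.04  0.02] rot [ 0.16  0.02 -0.08] after rot cm [ 3.36 -0.04  0.02]
[-0.25921139  0.03032252 -0.01362429]
```

Moved 19 mm, with a drag of about 1.5 N. I'll continue past the slip-off point.

Call:
play_rows([
  [[0.4, 0, 0, 0, 0, 0], [0.4, 0, 0, 0, 0, 0], [0.4, 0, 0, 0, 0, 0], [0.4, 0, 0, 0, 0, 0], [0, 0, 0, 0, 0, 0]],
])

```text
t: 7.3
eef_pos: [0.5647, -0.0173, 0.0242]
ee_rot: [0.594, 0.805, 0.001, 0.001]
wrist_force: [0.2, -0.5, 0.8]
gripper_width: 0.0217
```

```bash
python3 -c "
from h import *
to([-.005,.025,.024]);print(arm.get_state()['ft_torque'])
im=imaging.grab_frame('scene')[:,:,::-1]
cv2.imwrite('pics/k.png',cv2.resize(im[120:230,180:320],None,fx=5.4,fy=5.4,interpolation=cv2.INTER_CUBIC))
"
```

```text
t 7.3 fix(mm) [-4.6  4.6 24.2] w 21.7 F [ 0.2 -0.5  0.8]
tool delta cm [ 2.04 -0.04  0.02] rot [ 0.16  0.01 -0.04] after rot cm [ 2.04 -0.04  0.02]
[ 0.07581025  0.10458269 -0.05970336]
```

View pics/k.png

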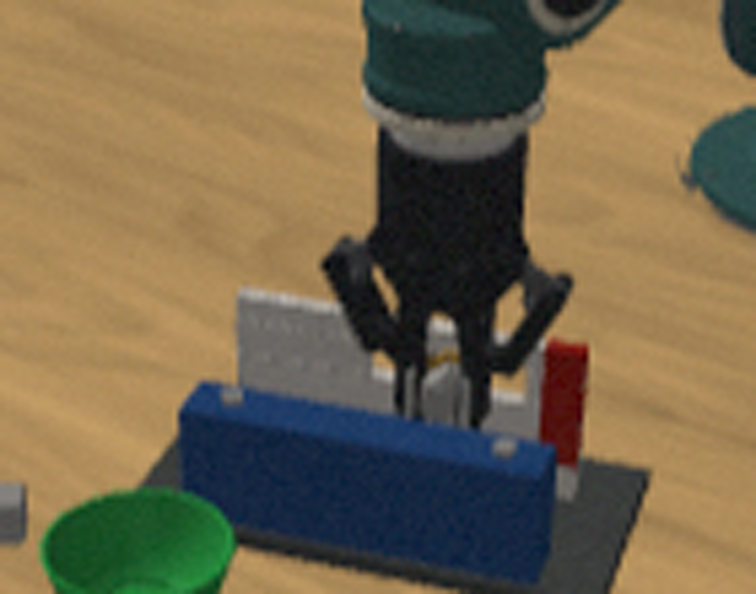

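```bash
python3 -c "
from h import *
im=imaging.grab_frame('top')[:,:,::-1]
cv2.imwrite('pics/k_top.png',cv2.resize(im[165:250,210:330],None,fx=6.6,fy=6.6,interpolation=cv2.INTER_CUBIC))
"
```

```text
(no output)
```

View pics/k_top.png

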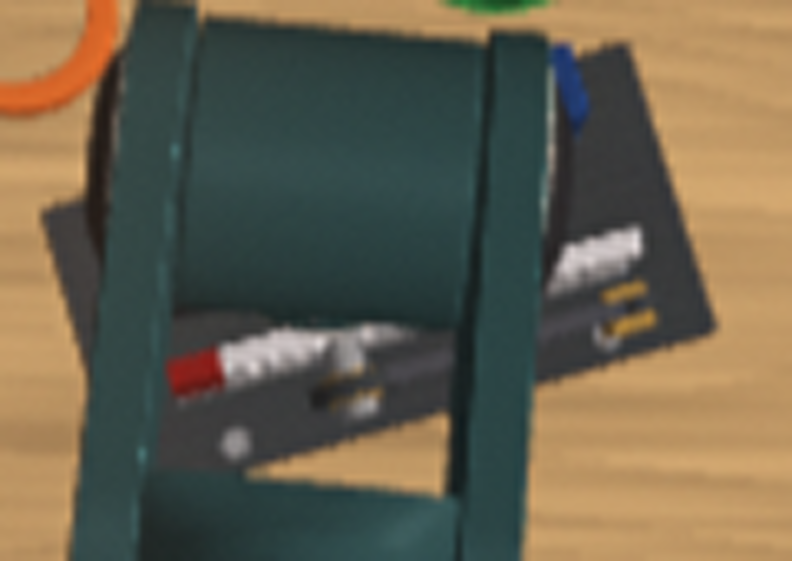

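Call:
play_rows([
  [[0.3, 0, 0, 0, 0, 0], [0.4, 0, 0, 0, 0, 0], [0.3, 0, 0, 0, 0, 0]],
], grip_force=120)

```text
t: 7.7
eef_pos: [0.5618, -0.008, 0.0243]
ee_rot: [0.594, 0.804, 0.001, 0.001]
wrist_force: [-0.4, -2.9, 1.3]
gripper_width: 0.022
```

Call:
play_rows([
  [[0.3, 0, 0, 0, 0, 0], [0.2, 0, 0, 0, 0, 0]],
])

```text
t: 7.9
eef_pos: [0.5602, -0.0027, 0.0243]
ee_rot: [0.594, 0.804, 0.001, 0.001]
wrist_force: [-0.3, -2.8, 0.9]
gripper_width: 0.0216
```

```bash
python3 -c "
from h import *
to([-.005,.025,.024]);print(arm.get_state()['ft_torque'])"
```

```text
t 7.9 fix(mm) [-4.6 19.8 24.3] w 21.6 F [-0.3 -2.8  0.9]
tool delta cm [ 0.52 -0.04  0.03] rot [ 0.16  0.04 -0.08] after rot cm [ 0.52 -0.04  0.03]
[-0.32852248  0.05952546 -0.07039672]
```

Call:
play_rows([
  [[0.2, 0, 0, 0, 0, 0], [0.2, 0, 0, 0, 0, 0]],
])

```text
t: 8.1
eef_pos: [0.5589, 0.0015, 0.0242]
ee_rot: [0.594, 0.804, 0.001, 0.001]
wrist_force: [-0.0, -2.9, 0.7]
gripper_width: 0.0219
```

Call:
play_rows([
  [[0.2, 0, 0, 0, 0, 0], [0.2, 0, 0, 0, 0, 0]],
])

```text
t: 8.3
eef_pos: [0.5576, 0.0056, 0.0242]
ee_rot: [0.594, 0.804, 0.001, 0.001]
wrist_force: [-0.6, -1.8, 1.2]
gripper_width: 0.0218
```

Call:
play_rows([
  [[0.2, 0, 0, 0, 0, 0], [0.2, 0, 0, 0, 0, 0]],
])

```text
t: 8.5
eef_pos: [0.5576, 0.0057, 0.0243]
ee_rot: [0.594, 0.804, -0.001, 0.005]
wrist_force: [8.4, -25.7, -5.1]
gripper_width: 0.0216
```

```bash
python3 -c "
from h import *
to([-.005,.029,.024]);print(arm.get_state()['ft_torque'])
for n,(a,b,c,d) in dict(scene=(120,230,180,320),top=(165,250,210,330)).items():
  im=imaging.grab_frame(n)[:,:,::-1]
  cv2.imwrite('pics/m_%s.png'%n,cv2.resize(im[a:b,c:d],None,fx=5.4,fy=5.4,interpolation=cv2.INTER_CUBIC))
to([-.005,.029,.024])
"
```

```text
t 8.5 fix(mm) [-4.6 28.6 24.3] w 21.6 F [  8.4 -25.7  -5.1]
tool delta cm [ 0.04 -0.04  0.03] rot [ 0.19  0.53 -0.1 ] after rot cm [ 0.04 -0.04  0.03]
[-3.96394679 -1.28241099 -0.05111942]
t 8.6 fix(mm) [-4.6 28.6 24.3] w 21.9 F [  6.8 -22.9  -4.8]
tool delta cm [ 0.04 -0.04  0.03] rot [ 0.19  0.53 -0.11] after rot cm [ 0.04 -0.04  0.03]
```

View pics/m_scene.png

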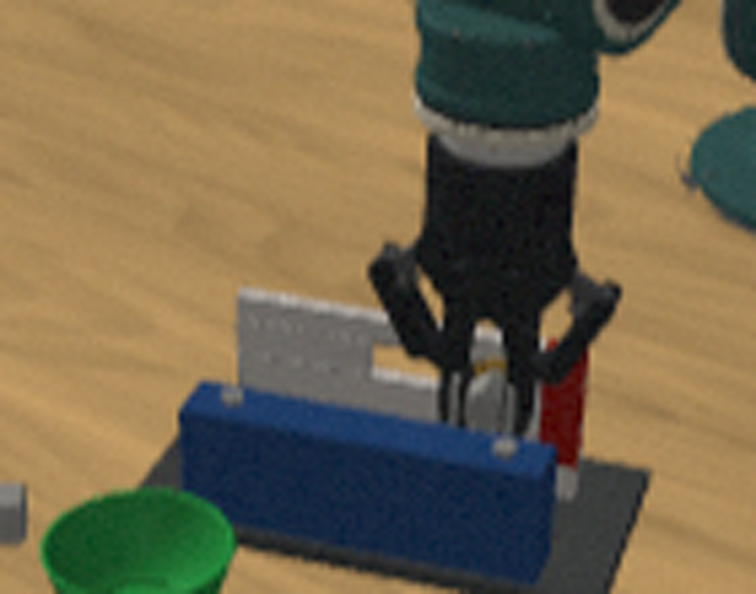

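View pics/m_top.png

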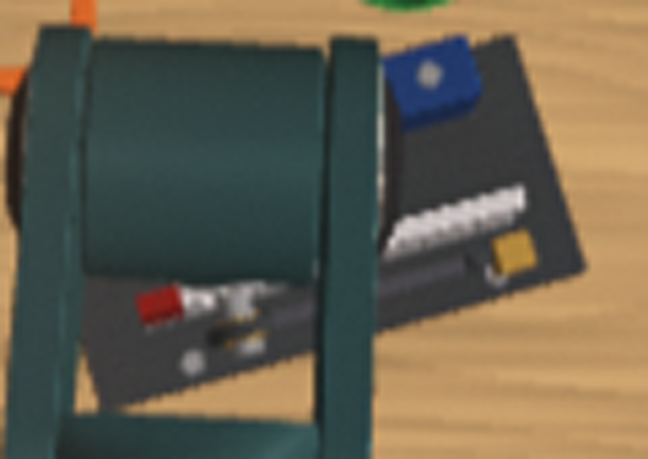

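Call:
play_rows([
  [[0, 0, 0, 0, 0.5, 0], [0.1, 0, 0, 0, 0.2, 0]],
])

```text
t: 8.8
eef_pos: [0.5576, 0.0061, 0.0243]
ee_rot: [0.594, 0.804, 0.002, 0.0]
wrist_force: [1.8, -9.3, -0.8]
gripper_width: 0.0215
```

```bash
python3 -c "
from h import *
to([-.005,.029,.024]);print(arm.get_state()['ft_torque'])
for a in(-.1,0,.1,.2):
  for d in(.05,.09,.132):
    X=[[-.06,.0286-d*np.cos(a)+h*np.sin(a)*0,.08-d*np.sin(a)+h] for h in(-.007,.007)]
    print(a,d,((proj('scene',fx(PF,np.array(X)))-[180,120]+.4)*5.4).round().tolist(),((proj('top',fx(PF,np.array(X[1])))-[210,165]+.4)*5.4).round(1).tolist())
"
python3 -c "
import cv2
im=cv2.imread('pics/m_scene.png')[300:420,340:540];cv2.imwrite('pics/n.png',cv2.resize(im,None,fx=4,fy=4,interpolation=0))"
```

```text
t 8.8 fix(mm) [-4.6 29.  24.3] w 21.5 F [ 1.8 -9.3 -0.8]
tool delta cm [-0.   -0.04  0.03] rot [ 0.21 -0.14 -0.14] after rot cm [-0.   -0.04  0.03]
[-1.56545523e+00 -3.10349129e-01 -1.04036823e-03]
-0.1 0.05 [[425.0, 340.0], [426.0, 318.0]] [[338.3, 303.3]]
-0.1 0.09 [[359.0, 322.0], [359.0, 300.0]] [[415.1, 280.4]]
-0.1 0.132 [[289.0, 303.0], [289.0, 282.0]] [[496.0, 256.3]]
0 0.05 [[425.0, 347.0], [426.0, 326.0]] [[338.4, 303.9]]
0 0.09 [[358.0, 335.0], [358.0, 314.0]] [[414.6, 281.7]]
0 0.132 [[288.0, 323.0], [288.0, 302.0]] [[494.5, 258.4]]
0.1 0.05 [[425.0, 355.0], [426.0, 334.0]] [[337.4, 304.8]]
0.1 0.09 [[358.0, 349.0], [359.0, 328.0]] [[412.4, 283.4]]
0.1 0.132 [[290.0, 343.0], [290.0, 322.0]] [[490.5, 261.1]]
0.2 0.05 [[426.0, 363.0], [427.0, 341.0]] [[335.6, 306.0]]
0.2 0.09 [[360.0, 363.0], [361.0, 342.0]] [[408.6, 285.6]]
0.2 0.132 [[293.0, 363.0], [293.0, 342.0]] [[484.2, 264.5]]
```

View pics/n.png

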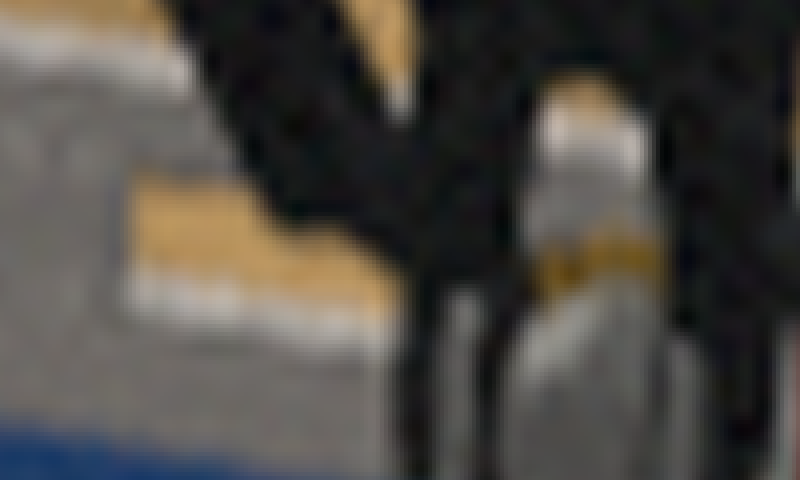

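```bash
python3 -c "
from h import *
a=cv2.imread('pics/a_top.png')[195:235,255:330]
im=imaging.grab_frame('top')[:,:,::-1];cv2.imwrite('pics/o_raw.png',im);b=im[195:235,240:315]
o=np.vstack([cv2.resize(np.clip(x.astype(float)*1.8,0,255).astype(np.uint8),None,fx=7,fy=7,interpolation=cv2.INTER_CUBIC) for x in(a,b)])
cv2.imwrite('pics/o.png',o)
for y in(.0286,): print(proj('top',fx(PF,[[-.06,y-.132,.087],[-.06,y-.132,.073],[-.06,y,.08]])))
print(proj('top',fx(PF,[[-.06,-.0326-.132,.087],[-.06,-.0326,.08]])))
"
```

```text
[[301.17227485 212.44531528]
 [300.62996925 212.91772016]
 [254.53534692 226.21262383]]
[[322.66247429 206.17440968]
 [276.07532397 219.9269139 ]]
```

View pics/o.png

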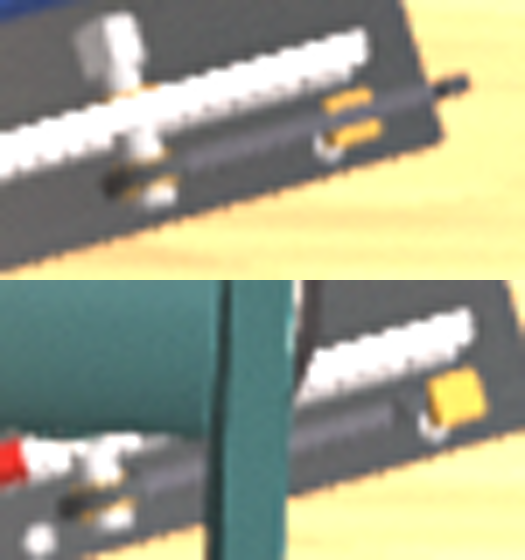

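```bash
python3 -c "
from h import *
im=imaging.grab_frame('scene')[:,:,::-1];cv2.imwrite('pics/q.png',cv2.resize(im,(800,600)))
to([-.005,.029,.024])
"
```

```text
t 8.9 fix(mm) [-4.6 28.9 24.3] w 21.7 F [ 1.5 -6.6  0.1]
tool delta cm [ 0.01 -0.04  0.03] rot [ 0.2  -0.1  -0.13] after rot cm [ 0.01 -0.04  0.03]
```

View pics/q.png

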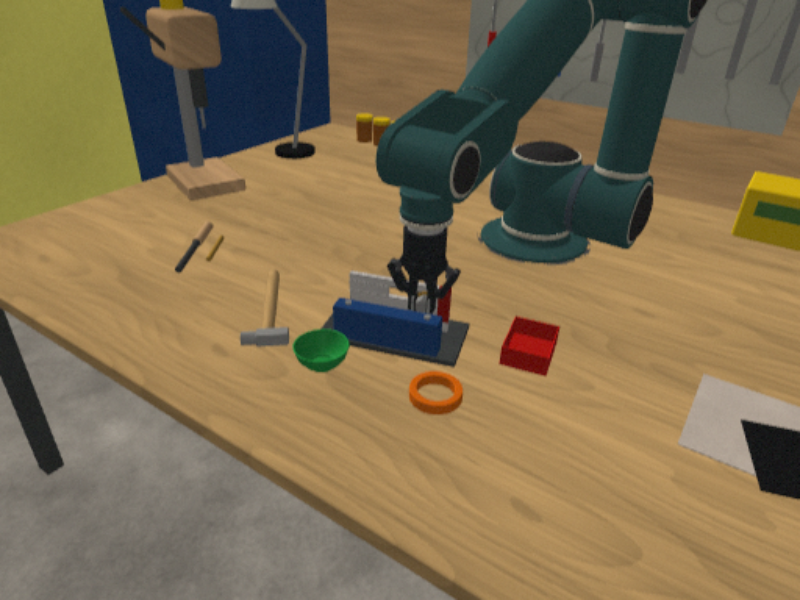

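Call:
play_rows([
  [[0.1, 0, 0, 0, 0, 0], [0.1, 0, 0, 0, 0.1, 0]],
])

```text
t: 9.1
eef_pos: [0.5576, 0.0059, 0.0243]
ee_rot: [0.595, 0.804, 0.001, 0.001]
wrist_force: [3.9, -12.7, -1.8]
gripper_width: 0.0217
```

```bash
python3 -c "
from h import *
imaging.grab_frame('top');to([-.005,.029,.024])
"
```

```text
t 9.15 fix(mm) [-4.6 28.9 24.3] w 21.5 F [  3.6 -13.2  -2.4]
tool delta cm [ 0.01 -0.04  0.03] rot [ 0.22  0.04 -0.15] after rot cm [ 0.01 -0.04  0.03]
```

Steady push of about 13 N against the stop, and the tool is upright to 0.04°. I'm handing in.

```bash
python3 -c "
from cell import arm
print(arm.hand_in())"
```

```text
the job is handed in; nothing more can be done
None
```

I gripped the bolt head by its ±y flats at 120 N and slid it about 61 mm to the red end. The job was handed in at 9.15 s with the head still gripped.

**Home:** Travel stopped dead, with the force rising from about 2 N to 27 N, and the arm kept about 13 N of push against the stop at hand-in.

**Wrench level:** The closing tilt was 0.04°, after a brief lean of about 0.5° at the stop that I corrected. In the top view the handle lies in the same place relative to the nut as at the start, and no handle shows in the slot window. Those image checks only bound the wrench angle to about 0.07 rad.

**Other objects:** In the last scene picture the hammer, bowl, tape roll and tray look unmoved, judged by eye.

**Disagreements between checks:**
- **Fingertip height:** In the scene camera the fingertips appeared about 35 mm higher than the reported TCP height. I set the grasp height from the pictures, and the pads closed properly on the head there. I did not find the cause.
- **Jaw opening:** On the 24 mm head the opening read 23.3 mm at light grip and 21.5–22 mm at full grip. I put this down to the pads compressing.

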